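# Load a vial into the sample changer and index it into the reader

### The arm

A 6-joint arm with a two-finger parallel gripper is mounted at the origin on the work surface; the furniture and walls round the work are solid. World frame = base frame: x ahead of the robot, y to its left, z up, the work surface at z = 0. Lengths are in m, angles in degrees, forces in N, time in s.
With the tool pointing down it reaches from about 0.325 to 0.775 m from the base axis. Payload 5.5 kg.
Tool frame: the origin (TCP) lies at the centre of the arm's flange, where the gripper is bolted on; the fingertips stand 182 mm ahead of it and the grasp point (between the pads) lies 163 mm ahead of it; z points along the fingers, y is the line along which they close (so a half turn about z gives the same grasp; the last joint's range is limited). The gripper opens to 88 mm and grips with 3 to 60 N. Pads are 20 mm wide; open, the fingers measure 115 mm over their backs; the gripper's body (75 mm by 178 mm) begins 61 mm behind the grasp point.
Start: joints at [73.127, 5.22, 70.514, -0, 104.267, -3.249], TCP at [0.141, 0.583, 0.405] pointing down, gripper open.
Joint ranges: [-164.24, 164.24], [-49.07, 125.15], [9.68, 141.18], [-86.29, 266.29], [3.28, 154.24], [-151.56, 151.56]. Speed limits (degrees/s): [147.25, 147.25, 172.46, 180, 180, 180].

### API

Orientations are given as [roll, pitch, yaw] about the fixed x, y, z axes, in that order (R = Rz(yaw) Ry(pitch) Rx(roll)).
In Python, from station import r gives the robot as it stands. The module is installed in compiled form; this text tells all that it offers. Calls block until the motion is done:
- r.reach(position, orientation): joint-space move of the TCP to a pose.
- r.servo_line(position, rotation=None, speed=0.15): straight line of the TCP; rotation=None keeps the orientation; speed is the mean speed in m/s.
- r.move_joints(angles): joint-space move.
- r.let_go() and r.grab(squeeze=None): open the fingers fully, or close them until they stop; squeeze is the grip in N (None keeps the last).
- r.wait(seconds).
- r.inverse_kinematics(position, orientation): joint angles nearest the present ones, or None.
- r.sense(): the state.
- r.snapshot(name): name is "side" or "top"; returns a dict with "frame" (384x512x3 uint8, red, green, blue), "fx", "fy", "cx", "cy" (pixels), "dist_coeffs" ([k1, k2, p1, p2, k3] as OpenCV has them; the pictures are not rectified), "R" (3x3) and "t" (3): a world point X has camera coordinates R X + t. Camera axes: x right, y down, z forward; pixel columns grow to the right and rows downward; lengths in m; the calibration is good to about 2 mm. A picture is of the moment at which its call begins. There is no depth.
A pose or a line that the arm cannot do raises r.IKError and nothing moves.
- r.hand_in(): hands the job in; it is judged then, once.
The state is a dict: "clock": time; "joints": joint angles; "joint_vel": joint speeds; "joint_torque": joint torques, N m; "tcp_pos": TCP position; "orientation": TCP orientation; "contact_force": force on the tool from outside, world axes, zero at the start; "torque": the same for the moment, N m; "opening": finger opening in m; "gripper_force": force on a finger pad.
Only numpy, scipy, OpenCV 4.12 (cv2) and the standard library are available. Lean on these libraries where they do the work, as an engineer would, in place of code of your own. Each camera call takes 0.05 s, during which the arm holds its last target. There are 200 camera calls.

### The job

Load the blue-capped glass vial upright into the open pocket of the sample changer at the orange triangle, and press it fully home against the pocket's spring; the pocket may stand a little to either side of its mark, so feel for the bore and for the stop, and push gently, because it is glass. Once it is home there, turn the carousel one click anticlockwise seen from above (the black knob in its middle is for that), without running on towards the next click, so that this vial rests under the reading head. Leave the black-capped vial, the beaker and the amber bottle on the bench where they stand.

Things in the scene. Friction and masses are not known exactly. Their poses are not given: they have to be found in the camera images.
- changer: Bench reader with sample changer, fixed in place. White housing 216 x 216 mm, top 28 mm above the bench; origin: centre of its underside, on the carousel's axis; z up; -x is the loading side with the orange triangle, +x the display box (x = 90 to 136 mm, 84 mm high). A small steel roller block, 42 mm high, stands on its (-x, +y) corner.
- disc_centre (a point): Centre of the top face of the carousel, an aluminium disc of 160 mm diameter, 60 mm above the bench; axes as the housing's, it does not show the turn. 8 pockets at 45 degrees on a 64 mm radius. The three that follow the loading station anticlockwise (from above) hold black-capped vials, tops 83 mm above the bench, the other five are open. The disc's angle is not measured.
- load_station (a point): Nominal loading station: centre of the pocket floor there, 64 mm from the axis towards the housing's -x, 36 mm above the bench; axes as the housing's. The pocket itself stands up to 2.5 mm to either side of it along the housing's y, as the click has play. Pocket: plain bore of 16.2 mm diameter without lead-in, from the disc's top face 24 mm down to its flat floor.
- pocket_ball (a point): Where, nominally, the sprung steel ball of the pocket at the loading station comes out of the wall: hub side, 55.9 mm from the axis, 10 mm above the floor. It stands 2.4 mm into the bore: a vial goes freely 9 mm into the bore, then must be pushed past the ball to the floor with 3 to 10 N, and is held. If it binds, lean it away from the ball. Pushing with up to 20 N is safe.
- read_station (a point): Nominal reading station: centre of the pocket floor after one click (45 degrees) anticlockwise seen from above from the loading station; 45.25 mm to -x and to -y of the axis, 36 mm above the bench; fixed to the housing. Clicks are notches 45 degrees apart: the disc takes 0.2 to 0.3 N m to leave one, turns easily between, is drawn in within 6 degrees, and has up to 2.2 degrees of play.
- head (a point): Middle of the top of the reading head's bridge, 100 mm above the bench, straight over the reading station. The bridge is black, 28 mm wide, from 52 mm radius outwards to its pillar (34 x 40 mm, 108 mm from the axis). Its underside is 86 mm above the bench: a vial that is home passes 3 mm under it, a proud one hits it.
- knob_top (a point): Centre of the top of the knob that turns the carousel, on its axis, 112 mm above the bench. Black, round, knurled, 40 mm diameter, 28 mm high (84 to 112 mm above the bench), on a 24 mm column; can be gripped from above at any yaw, fingertips not below 86 mm above the bench, because of the vials. Site axes as the housing's, it does not show the turn.
- blue_vial: The vial to load: clear glass, blue cap, 15 mm diameter, 47 mm high (the cap is the upper 9 mm, 14 mm diameter), about 15 g, standing on the bench; origin: centre of its underside, z up. Fully home, its underside is on the pocket floor and its upper 23 mm stand out of the disc; the ball then holds it about 0.6 mm outwards of the pocket's centre.
- black_vial: Bystander: a like vial with a black cap, 15 mm diameter, 47 mm high, loose on the bench; origin: centre of its underside.
- beaker: Bystander: small glass beaker, 45 mm diameter, 58 mm high; origin: centre of its underside.
- amber_bottle: Bystander: amber bottle with black cap, 56 mm diameter, 108 mm high; origin: centre of its underside.

How it is judged (in metres and radians):
On the way:
1. the blue-capped vial is fully home in the pocket at the loading station (underside within 1.5 mm of the pocket floor), before the carousel is turned (horizontal distance between blue_vial and load_station below 0.0055 m and z of blue_vial in the frame of load_station below 0.0015 m and angle between blue_vial's own z axis and vertical below 0.1 rad), for 0.2 s.
At the end, for the whole second after the job is handed in: The blue-capped vial stands upright (0.1 rad) and at rest in its pocket at the reading station: within 5.5 mm of it in plan, its underside within 1.5 mm of the pocket floor. The black-capped vial, the beaker and the amber bottle stand within 20 mm of where they were (horizontal distance between blue_vial and read_station below 0.0055 m and z of blue_vial in the frame of read_station below 0.0015 m and angle between blue_vial's own z axis and vertical below 0.1 rad and linear speed of blue_vial below 0.01 m/s and distance of each of black_vial, beaker, amber_bottle from where it was at the start of the episode below 0.02 m and angle between each of black_vial, beaker, amber_bottle's own z axis and vertical below 0.2 rad); the robot touches nothing.
It fails at once if the glass vial is pressed against the changer with more than 40 N (all its contacts together, the spring ball's own clamping included) (contact force between blue_vial and changer above 40 N).
It fails at once if the carousel runs on past the reading station, more than half-way to the next click, with the vial in it (x of blue_vial in the frame of changer above -0.027 m and y of blue_vial in the frame of changer below -0.045 m and horizontal distance between blue_vial and changer below 0.07 m and z of blue_vial in the frame of changer below 0.045 m).
It fails at once if the black-capped vial is moved more than 20 mm or knocked over (distance of black_vial from where it was at the start of the episode above 0.02 m or angle between black_vial's own z axis and vertical above 0.2 rad).
It fails at once if the beaker is moved more than 20 mm or knocked over (distance of beaker from where it was at the start of the episode above 0.02 m or angle between beaker's own z axis and vertical above 0.2 rad).
It fails at once if the amber bottle is moved more than 20 mm or knocked over (distance of amber_bottle from where it was at the start of the episode above 0.02 m or angle between amber_bottle's own z axis and vertical above 0.2 rad).
It also fails if it takes over 72 s, if anything falls off the work surface, if the arm or the gripper's body presses on something with over 40 N, if the wrist force passes 120 N, or if a joint passes its speed limit or range.

## Working session

There is one attempt and no reset: what is moved stays moved. The work goes in short steps, each a Python script; the robot and the scene stay as the last script left them, time stands still between calls to the robot, and variables do not carry over. Pictures are saved under pics/ and viewed, at most 10 in all, crops included, and the job is handed in when it is done.

```bash
mkdir -p pics; python3 - <<'E'
from station import r
import cv2,pickle
d={}
for n in("side","top"):
    s=r.snapshot(n);d[n]=s
    cv2.imwrite(f"pics/{n}0.png",cv2.resize(s["frame"][...,::-1],(768,576),interpolation=cv2.INTER_CUBIC))
    print(n,s["fx"],s["fy"],s["cx"],s["cy"],s["dist_coeffs"],s["R"],s["t"])
pickle.dump(d,open("s0.pkl","wb"))
print(r.sense())
E
```

```text
side 483.3095970870677 483.3095970870677 254.9049217347111 187.65826125367653 [-0.10217775  0.          0.          0.          0.        ] [[ 0.86665472 -0.49888233  0.00510007]
 [-0.24458552 -0.43375753 -0.86719798]
 [ 0.43484194  0.75031382 -0.4979374 ]] [-0.4473529   0.23897901  0.93055001]
top 377.41495134883326 377.41495134883326 258.9413789066128 189.50122402760636 [-0.12792264  0.          0.          0.          0.        ] [[-0.01864763 -0.99978982  0.00851925]
 [-0.98731035  0.01706954 -0.15788253]
 [ 0.15770393 -0.01135528 -0.98742115]] [0.07509206 0.58330798 0.98385256]
{'clock': 0.1, 'joints': array([ 7.31258129e+01,  5.25941400e+00,  7.05737840e+01,  1.42810621e-03,
        1.04267578e+02, -3.25076918e+00]), 'joint_vel': array([ 0.03606187, -0.16592817, -0.1998974 ,  0.07189945, -0.25113161,
        0.04848704]), 'joint_torque': array([ 2.31693462e-03, -4.47859097e+01, -4.07569814e+01,  7.00840470e-02,
        2.84087512e-02, -1.05231732e-04]), 'tcp_pos': array([0.14135868, 0.58316672, 0.40362499]), 'orientation': array([-1.79899464e+02, -7.09708302e-03,  1.66376927e+02]), 'contact_force': array([ 0.30031213, -1.04276272, -0.50690163]), 'torque': array([-0.02282645, -0.01042135,  0.0264911 ]), 'gripper_force': 0.0, 'opening': 0.08757766320288977}
```

View pics/side0.png

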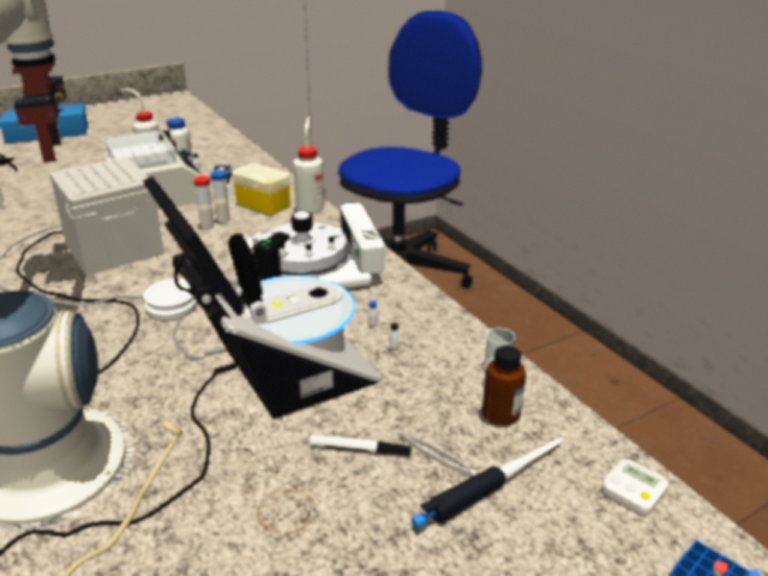

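View pics/top0.png

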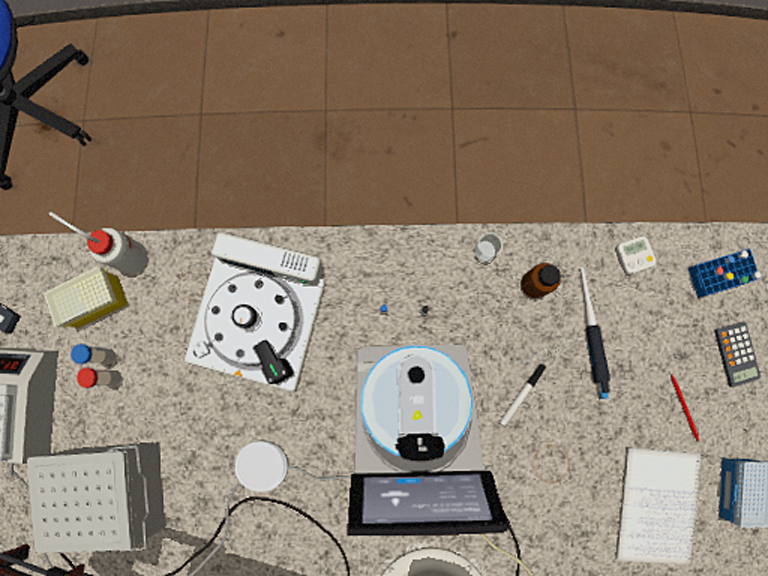

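The side view shows the changer around (310,250) and the blue vial at (373,313). In the top view (1.5x), the blue cap is at (383,309), the black one at (424,310), the knob at (245,316) and the triangle at (238,373). Next I'll zoom in on the changer.

```bash
cat > h.py <<'E'
import numpy as np,cv2
def ray(s,uv):
    K=np.array([[s["fx"],0,s["cx"]],[0,s["fy"],s["cy"]],[0,0,1]])
    p=cv2.undistortPoints(np.array([[uv]],float),K,np.array(s["dist_coeffs"]))[0,0]
    R=np.array(s["R"]);return -R.T@np.array(s["t"]),R.T@np.array([p[0],p[1],1])
def onz(s,uv,z):
    c,d=ray(s,uv);return (c+d*(z-c[2])/d[2])
def proj(s,P):
    K=np.array([[s["fx"],0,s["cx"]],[0,s["fy"],s["cy"]],[0,0,1]])
    return cv2.projectPoints(np.array(P,float).reshape(-1,1,3),cv2.Rodrigues(np.array(s["R"]))[0],np.array(s["t"]),K,np.array(s["dist_coeffs"]))[0][:,0]
def tri(ss,uvs):
    A=np.zeros((3,3));b=np.zeros(3)
    for s,uv in zip(ss,uvs):
        c,d=ray(s,uv);d/=np.linalg.norm(d);M=np.eye(3)-np.outer(d,d);A+=M;b+=M@c
    return np.linalg.solve(A,b)
def blobs(img,mask,amin=3):
    n,l,st,c=cv2.connectedComponentsWithStats(mask.astype(np.uint8))
    return [(tuple(c[i].round(2)),int(st[i,4])) for i in range(1,n) if st[i,4]>=amin]
E
python3 - <<'E'
import pickle,cv2,numpy as np
from h import *
d=pickle.load(open("s0.pkl","rb"))
for n in d:
    f=d[n]["frame"];h=cv2.cvtColor(f,cv2.COLOR_RGB2HSV)
    H,S,V=[h[...,i].astype(int) for i in range(3)]
    print(n,"blue",[b for b in blobs(f,(H>100)&(H<125)&(S>110)&(V>60)) if b[1]<100])
    print("orange",[b for b in blobs(f,(H>5)&(H<22)&(S>150)&(V>150))])
    print("dark",[b for b in blobs(f,(V<60)) if b[1]<400])
t=d["top"]["frame"]
cv2.imwrite("pics/topc.png",cv2.resize(t[150:265,115:225,::-1],None,fx=5,fy=5,interpolation=cv2.INTER_CUBIC))
t=d["side"]["frame"]
cv2.imwrite("pics/sidec.png",cv2.resize(t[130:240,150:280,::-1],None,fx=5,fy=5,interpolation=cv2.INTER_CUBIC))
E
```

```text
side blue [((np.float64(116.7), np.float64(81.57)), 53), ((np.float64(145.56), np.float64(116.15)), 55), ((np.float64(179.4), np.float64(184.95)), 20), ((np.float64(248.09), np.float64(202.36)), 11), ((np.float64(215.0), np.float64(224.24)), 41), ((np.float64(281.47), np.float64(345.45)), 95)]
orange []
dark [((np.float64(28.22), np.float64(29.89)), 54), ((np.float64(22.41), np.float64(41.42)), 160), ((np.float64(28.29), np.float64(63.9)), 366), ((np.float64(293.06), np.float64(88.71)), 189), ((np.float64(35.28), np.float64(88.2)), 93), ((np.float64(123.3), np.float64(104.35)), 23), ((np.float64(2.64), np.float64(106.84)), 25), ((np.float64(152.0), np.float64(117.0)), 3), ((np.float64(302.27), np.float64(134.27)), 11), ((np.float64(200.74), np.float64(149.6)), 84), ((np.float64(230.49), np.float64(152.89)), 37), ((np.float64(18.0), np.float64(187.17)), 6), ((np.float64(211.72), np.float64(194.66)), 32), ((np.float64(7.11), np.float64(200.7)), 205), ((np.float64(45.2), np.float64(197.8)), 20), ((np.float64(51.67), np.float64(210.67)), 3), ((np.float64(262.5), np.float64(217.5)), 4), (
[... 3129 characters left out ...]
np.float64(143.83), np.float64(207.17)), 6), ((np.float64(188.0), np.float64(217.0)), 21), ((np.float64(397.91), np.float64(237.24)), 390), ((np.float64(481.84), np.float64(238.96)), 75), ((np.float64(181.44), np.float64(242.18)), 239), ((np.float64(59.5), np.float64(233.0)), 4), ((np.float64(7.24), np.float64(241.99)), 161), ((np.float64(58.67), np.float64(239.0)), 3), ((np.float64(357.33), np.float64(249.62)), 72), ((np.float64(277.11), np.float64(249.47)), 89), ((np.float64(35.0), np.float64(303.0)), 3), ((np.float64(83.0), np.float64(310.5)), 8), ((np.float64(196.05), np.float64(346.4)), 173), ((np.float64(132.38), np.float64(366.28)), 96), ((np.float64(344.67), np.float64(380.17)), 12)]
```

View pics/topc.png

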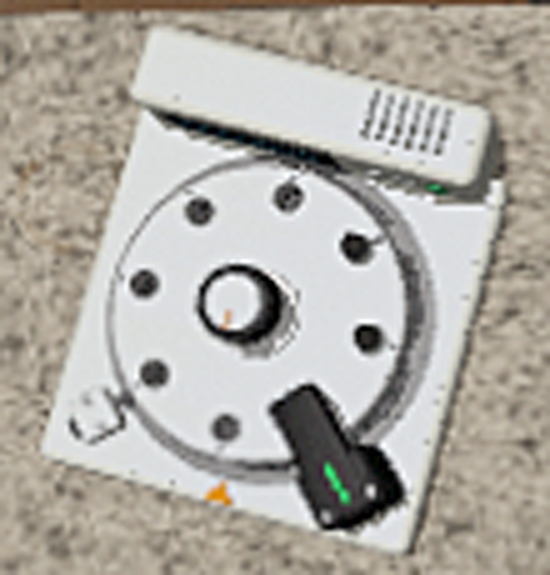

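View pics/sidec.png

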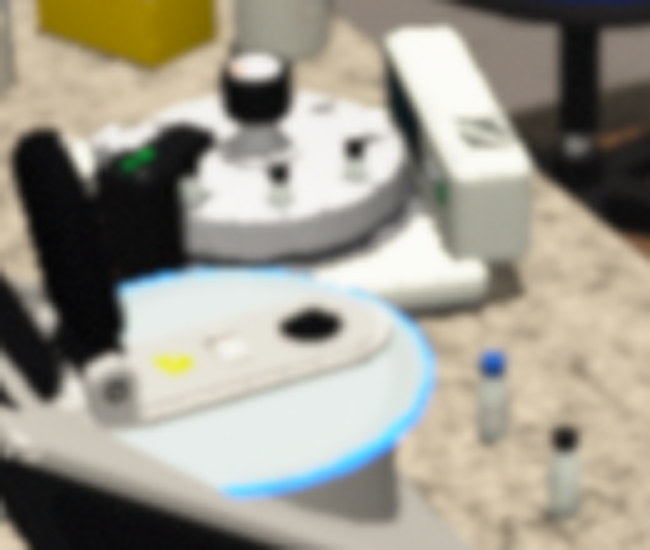

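The top crop shows the empty load pocket at (226,427), the triangle at (219,493), the knob top at (232,303), the head bridge at lower right and the housing corners at (42,455), (410,550) and (503,190). The side crop shows the blue cap at (493,362) and a platform device with a black spot at (312,325).

```bash
python3 - <<'E'
import pickle,cv2,numpy as np
from scipy.optimize import least_squares
from h import *
d=pickle.load(open("s0.pkl","rb"));T=d["top"];S=d["side"]
c=lambda x,y:((x+.5)/5-.5+115,(y+.5)/5-.5+150)
cs=lambda x,y:((x+.5)/5-.5+150,(y+.5)/5-.5+130)
print("cams",ray(T,(256,192))[0],ray(S,(256,192))[0])
g=cv2.cvtColor(T["frame"],cv2.COLOR_RGB2GRAY).astype(float)
pk=[]
for p in [(226,427),(154,373),(144,283),(199,210),(289,196)]:
    u,v=c(*p);u0,v0=int(round(u)),int(round(v));w=np.clip(200-g[v0-4:v0+5,u0-4:u0+5],0,None)
    yy,xx=np.mgrid[v0-4:v0+5,u0-4:u0+5];pk.append(((w*xx).sum()/w.sum(),(w*yy).sum()/w.sum()))
W=np.array([onz(T,p,.058)[:2] for p in pk]);ang=np.radians([180-45*k for k in range(5)])
f=lambda q:(q[:2]+.064*np.c_[np.cos(ang+q[2]),np.sin(ang+q[2])]-W).ravel()
q=least_squares(f,[.5,.37,-.25]);print("pockets",q.x[:2],np.degrees(q.x[2]),"res mm",np.round(q.fun*1e3,1)); print("load pocket seen",W[0])
A,B,C=[onz(T,c(*p),.028) for p in[(42,455),(410,550),(503,190)]]
print("front",np.linalg.norm(A-B),np.degrees(np.arctan2(*( (A-B)[[1,0]])))-90,"right",np.degrees(np.arctan2(*((C-B)[[1,0]]))))
D,E2=onz(T,c(150,30),.084),onz(T,c(490,105),.084);print("box back",np.degrees(np.arctan2(*((D-E2)[[1,0]])))-90)
tr=onz(T,(158.11,248.56),.028);print("tri",tr, np.degrees(np.arctan2(*((q.x[:2]-tr[:2])[[1,0]]))))
print("knob",onz(T,c(232,303),.112), "tri3d",tri([T,S],[c(232,303),cs(258,68)]))
b=(255.41,205.12);bs=(248.09,202.36)
print("blue top z.043",onz(T,b,.043),"side",onz(S,bs,.043),"tri",tri([T,S],[b,bs]))
k=(283.29,206.0);print("black",onz(T,k,.043),onz(S,(262.5,217.5),.043))
print("platform spot",tri([T,S],[(416/1.5,374/1.5),cs(312,325)]))
E
python3 - <<'E'
from station import r
import numpy as np
print(r.inverse_kinematics([.52,.15,.3],[180,0,120]))
E
```

```text
cams [0.42214889 0.0762914  1.06293124] [ 0.04150914 -0.81772205  0.6728793 ]
pockets [0.52607334 0.3161548 ] -14.443091244783396 res mm [ 0.3  0.   0.4 -0.2  0.  -0.2 -0.3 -0.  -0.4  0.4]
load pocket seen [0.46377777 0.33210283]
front 0.2122486698531463 -14.534443141714362 right -14.568175147827771
box back -13.69657525160946
tri [0.42855868 0.34335926 0.028     ] -15.587945156171683
knob [0.52495713 0.31577991 0.112     ] tri3d [0.5250233  0.31575064 0.1120036 ]
blue top z.043 [0.54220768 0.07496597 0.043     ] side [0.5402069  0.07612663 0.043     ] tri [0.54113429 0.07545501 0.04325083]
black [ 0.53843657 -0.0008459   0.043     ] [ 5.36524935e-01 -2.20004944e-04  4.30000000e-02]
platform spot [0.42084671 0.02356832 0.12748694]
[ 12.48894703  -3.59138263  89.99992281   0.          93.59145982
 -17.51105297]
```

Measured positions:

| Item | x (m) | y (m) | Notes |
|---|---|---|---|
| Changer axis | 0.5255 | 0.316 | yaw about -14.5° |
| Load pocket | 0.464 | 0.332 | |
| Blue vial | 0.541 | 0.0755 | |
| Platform device | 0.421 | 0.024 | about 127 mm high, so I'll turn the gripper away from it for the grasp |

```bash
python3 - <<'E'
from station import r
import numpy as np,cv2,pickle
np.set_printoptions(precision=4,suppress=True)
r.reach([.5411,.0755,.32],[180,0,195]);
r.servo_line([.5411,.0755,.209],speed=.12)
r.grab(25);s=r.sense();print(s["clock"],s["opening"],s["gripper_force"],s["tcp_pos"],s["contact_force"])
r.servo_line([.5411,.0755,.34],speed=.15)
r.reach([.464,.332,.345],[180,0,120.5])
r.wait(.2);s=r.sense();print(s["clock"],s["opening"],s["gripper_force"],s["tcp_pos"],s["orientation"],s["contact_force"])
d={n:r.snapshot(n) for n in("side","top")};pickle.dump(d,open("s1.pkl","wb"))
a=cv2.resize(d["side"]["frame"][40:190,130:270,::-1],(560,600),interpolation=cv2.INTER_CUBIC)
cv2.imwrite("pics/held.png",a)
E
```

```text
4.6333 0.013944441156281783 24.982429146766663 [0.5411 0.0755 0.209 ] [-0.5345  0.452  -0.1877]
7.425 0.013752514643531128 24.982535541057587 [0.4643 0.3316 0.345 ] [-179.9966    0.0024  120.4676] [-0.7835  1.1498 -0.653 ]
```

View pics/held.png

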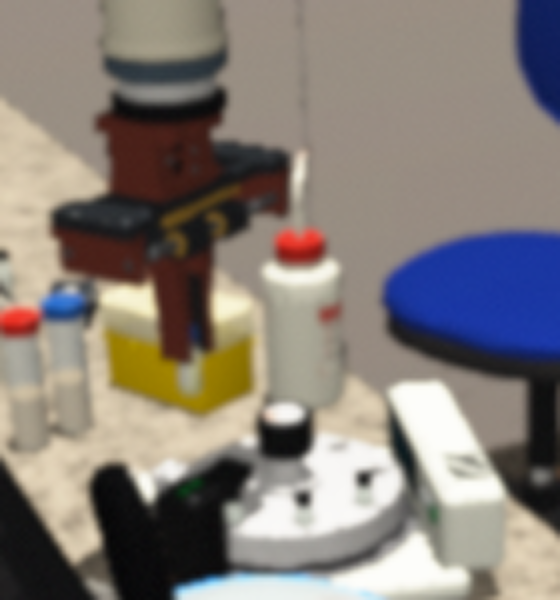

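The vial is held upright between the fingers (about (188,375)). Next I'll lower it and feel for the bore.

```bash
cat > feel.py <<'E'
from station import r
import numpy as np
np.set_printoptions(precision=4,suppress=True)
Y=np.radians(-14.5);X=np.array([np.cos(Y),np.sin(Y)]);N=np.array([-np.sin(Y),np.cos(Y)])
def base():
    r.wait(.15);return np.mean([r.sense()["contact_force"] for _ in range(3)],0)
def down(xy,z0,z1,f0,fmax,step=.001,speed=.02):
    """lower in steps until fz rises by fmax; returns z, dF"""
    z=z0
    while z>z1:
        z-=step;r.servo_line([xy[0],xy[1],z],speed=speed)
        f=r.sense()["contact_force"]-f0
        if f[2]>fmax:break
    return z,f
E
python3 - <<'E'
from feel import *
p0=np.array([.464,.332])
r.servo_line([*p0,.273],speed=.1);f0=base();print("f0",f0)
cand=sorted([(a,b) for a in np.arange(-3,4) for b in np.arange(-3,4) if a*a+b*b<=9],key=lambda c:(c[0]**2+c[1]**2,np.arctan2(*c)))
for a,b in cand[:13]:
    p=p0+.00085*(a*X+b*N)
    r.servo_line([*p,.2705],speed=.03)
    z,f=down(p,.2705,.2625,f0,3)
    s=r.sense();print(a,b,round(z,4),f,s["tcp_pos"],round(s["clock"],2))
    if z<.2655 : break
    r.servo_line([*p,.2705],speed=.03)
E
```

```text
f0 [ 0.5765  0.229  -0.83  ]
0 0 0.2625 [-0.7684 -0.5632 -0.2111] [0.464  0.332  0.2624] 10.79
```

The vial entered the bore at the first try. Now I'll press past the ball to the stop.

```bash
python3 - <<'E'
from feel import *
p=np.array([.464,.332]);f0=np.array([.58,.23,-.83]);z=.2625
while z>.2425:
    z-=.0005;r.servo_line([*p,z],speed=.012);s=r.sense();f=s["contact_force"]-f0
    print(round(z,4),f,s["tcp_pos"][2].round(4),round(s["opening"],4))
    if f[2]>14 or np.hypot(*f[:2])>9:break
print(s["clock"])
E
```

```text
0.262 [-0.4731 -0.289   0.9445] 0.262 0.0142
0.2615 [-0.6268  0.1189  0.7406] 0.2615 0.0141
0.261 [-1.2552  0.3596  1.3384] 0.261 0.0142
0.2605 [-0.9696 -0.1525 -0.1512] 0.2604 0.0141
0.26 [-0.7772 -0.0486  0.3135] 0.26 0.014
0.2595 [-0.7645 -0.0315  0.4395] 0.2595 0.0141
0.259 [-0.5384  0.3366  1.5337] 0.2591 0.0141
0.2585 [-1.2413  0.7474  3.0929] 0.2586 0.014
0.258 [-1.187   0.8133  3.5902] 0.2582 0.014
0.2575 [-1.5038  0.8467  2.8623] 0.2573 0.014
0.257 [-4.4842  0.1033  3.6769] 0.2571 0.0139
0.2565 [-3.9576 -0.1834  4.7356] 0.2564 0.0142
0.256 [-4.8295 -0.9034  6.0528] 0.2562 0.0142
0.2555 [-4.4965 -0.4114  4.3058] 0.2553 0.0142
0.255 [-5.53    0.0163  6.3378] 0.2551 0.0139
0.2545 [-3.93    0.119   2.6244] 0.2541 0.0143
0.254 [-3.8645 -0.3688  4.4635] 0.2539 0.0143
0.2535 [-6.0261 -0.093   5.5826] 0.2538 0.0139
0.253 [-4.4706 -1.0019  4.6316] 0.2529 0.0144
0.2525 [-5.5012 -0.9929  5.9872] 0.2528 0.0142
0.252 [-4.582   0.2226  4.0338] 0.2518 0.0139
0.2515 [-6.1384 -0.2338  6.3286] 0.2517 0.0137
0.251 [-4.9954 -1.1221  4.4918] 0.2508 0.0137
0.2505 [-5.4281 -0.4507  5.5849] 0.2506 0.0143
0.25 [-5.033   0.0296  2.8346] 0.2497 0.0142
0.2495 [-5.4357  0.6584  4.9946] 0.2495 0.0144
0.249 [-4.1224  0.4061  3.3715] 0.2487 0.014
0.2485 [-5.1769 -0.3432  2.5633] 0.2485 0.0143
0.248 [-6.711   0.5794  4.9156] 0.2484 0.0143
0.2475 [-5.0603  0.9377  3.6252] 0.2474 0.0138
0.247 [-7.2934  0.2311  5.3849] 0.2473 0.014
0.2465 [-5.1094  0.2881  2.8431] 0.2463 0.014
0.246 [-6.3492  1.4812  4.745 ] 0.2461 0.0142
0.2455 [-6.1605  0.2561  1.7641] 0.2452 0.014
0.245 [-6.1177  0.6031  3.5947] 0.245 0.0137
0.2445 [-7.7549 -0.1025  6.1534] 0.245 0.0137
0.244 [-7.718   0.6341  8.1317] 0.245 0.0143
0.2435 [-9.1801  0.3431  9.377 ] 0.2449 0.0141
20.2917
```

The hard stop came at TCP z = 0.245 m, which is where the floor should be. I'll release, retract, check by picture and go over the knob.

```bash
python3 - <<'E'
from feel import *
import cv2,pickle
from h import *
r.servo_line([.464,.332,.2447],speed=.02)
r.let_go();r.servo_line([.464,.332,.34],speed=.15)
r.reach([.525,.3158,.34],[180,0,160.5])
r.wait(.2);s=r.sense();print(s["clock"],s["tcp_pos"],s["orientation"],s["joints"],s["contact_force"],s["torque"])
d={n:r.snapshot(n) for n in("side","top")};pickle.dump(d,open("s2.pkl","wb"))
S=d["side"]
P=[*(np.array([.5255,.316])-.0646*X),.083]
print("expected cap top px",proj(S,[P]),proj(d["top"],[P]))
a=cv2.resize(S["frame"][110:210,150:270,::-1],(720,600),interpolation=cv2.INTER_CUBIC)
cv2.imwrite("pics/in.png",a)
E
```

```text
23.4917 [0.5246 0.316  0.3399] [-179.995    -0.0092  160.4848] [ 27.8812   6.9397  75.2206   0.0034  97.8496 -42.603 ] [0.0477 0.1227 0.2546] [-0.0058  0.0225  0.0209]
expected cap top px [[178.8662 155.1762]] [[157.1549 235.1394]]
```

View pics/in.png

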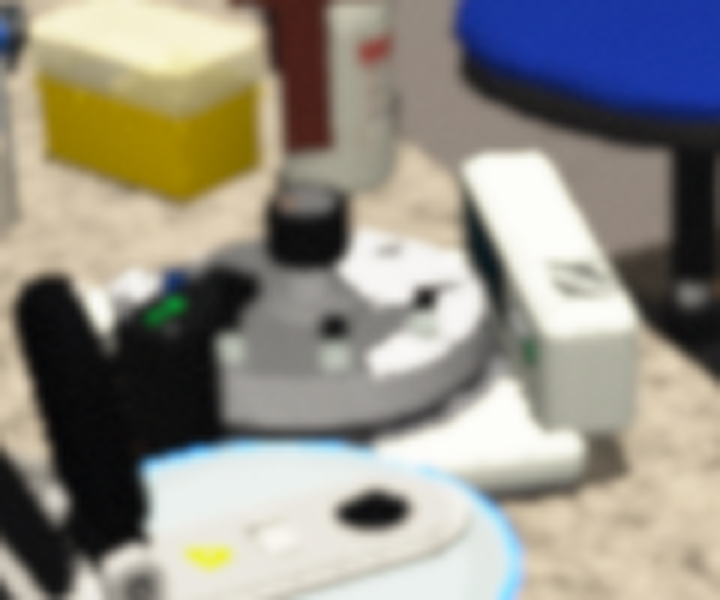

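The blue cap is visible at about (175,280) behind the head, which matches its expected height, so the vial is home. Now I'll grip the knob and turn it.

```bash
python3 - <<'E'
from feel import *
r.servo_line([.525,.3158,.271],speed=.1)
r.grab(40);s=r.sense();j=np.array(s["joints"]);t0=s["torque"][2];print(s["clock"],s["opening"],s["gripper_force"],s["contact_force"],t0)
for k in range(1,16):
    q=j.copy();q[5]-=3*k;r.move_joints(q);s=r.sense()
    print(3*k,s["orientation"][2].round(2),"Mz",(s["torque"][2]-t0).round(3),s["contact_force"],s["gripper_force"].round(1),round(s["clock"],2))
E
```

```text
25.2417 0.03916499730177304 39.99995291233063 [-0.7928 -0.9158  0.6011] 0.057403337688242816Traceback (most recent call last):
  File "<stdin>", line 6, in <module>
AttributeError: 'float' object has no attribute 'round'
```

```bash
python3 - <<'E'
from feel import *
import cv2,pickle
s=r.sense();j=np.array(s["joints"]);t0=.03;y0=s["orientation"][2];print(y0,s["torque"][2],s["contact_force"])
for k in range(1,15):
    q=j.copy();q[5]-=3*k;r.move_joints(q);s=r.sense()
    print(3+3*k,"%.2f Mz %.3f"%(s["orientation"][2],s["torque"][2]-t0),s["contact_force"],round(s["clock"],2))
r.wait(.3);s=r.sense();print(s["torque"],s["orientation"][2])
E
```

```text
163.42467938231835 -0.0489612946681924 [-0.5037 -0.4956  0.486 ]
6 166.31 Mz -0.252 [-0.1171 -1.3677  0.194 ] 25.74
9 169.30 Mz -0.069 [-1.1514 -0.4097  1.1063] 25.99
12 172.28 Mz -0.004 [-0.4788 -1.1648  0.4891] 26.24
15 175.27 Mz -0.203 [-0.3611 -1.8713  0.1885] 26.49
18 178.29 Mz 0.152 [-1.0215 -2.7621  0.9407] 26.74
21 -178.73 Mz -0.026 [-0.3714 -1.9551  1.2062] 26.99
24 -175.74 Mz -0.153 [-1.4214 -1.6317  0.9145] 27.24
27 -172.74 Mz -0.105 [-2.0039 -2.1395  0.3548] 27.49
30 -169.74 Mz -0.114 [-2.5445 -3.2831  1.163 ] 27.74
33 -166.72 Mz 0.117 [-1.9444 -2.9283  1.1763] 27.99
36 -163.74 Mz -0.075 [-2.0467 -3.2344  1.7174] 28.24
39 -160.68 Mz 0.762 [-1.0931 -5.7446  1.5393] 28.49
42 -157.73 Mz 0.200 [-2.4426 -4.4895  2.0329] 28.74
45 -154.74 Mz 0.079 [-1.2244 -4.9585  1.3928] 28.99
[-0.7176  0.2902  0.0964] -154.75765195004166
```

```bash
python3 - <<'E'
from feel import *
import cv2,pickle
from h import *
r.let_go();r.servo_line([.525,.3158,.34],speed=.15)
r.reach([.45,-.1,.42],[180,0,160.5])
print(r.sense()["clock"])
d={n:r.snapshot(n) for n in("side","top")};pickle.dump(d,open("s3.pkl","wb"))
T=d["top"];print(proj(T,[[*(np.array([.5255,.316])+.0453*(-X-N)),.083]]))
a=cv2.resize(T["frame"][150:265,115:225,::-1],None,fx=5,fy=5,interpolation=cv2.INTER_CUBIC)
b=cv2.resize(d["side"]["frame"][120:200,160:210,::-1],None,fx=5,fy=5,interpolation=cv2.INTER_CUBIC)
b=cv2.copyMakeBorder(b,0,a.shape[0]-b.shape[0],0,0,cv2.BORDER_CONSTANT);cv2.imwrite("pics/end.png",np.hstack([a,b])[:, :800])
E
```

```text
32.3667
[[175.661  232.1081]]
```

View pics/end.png

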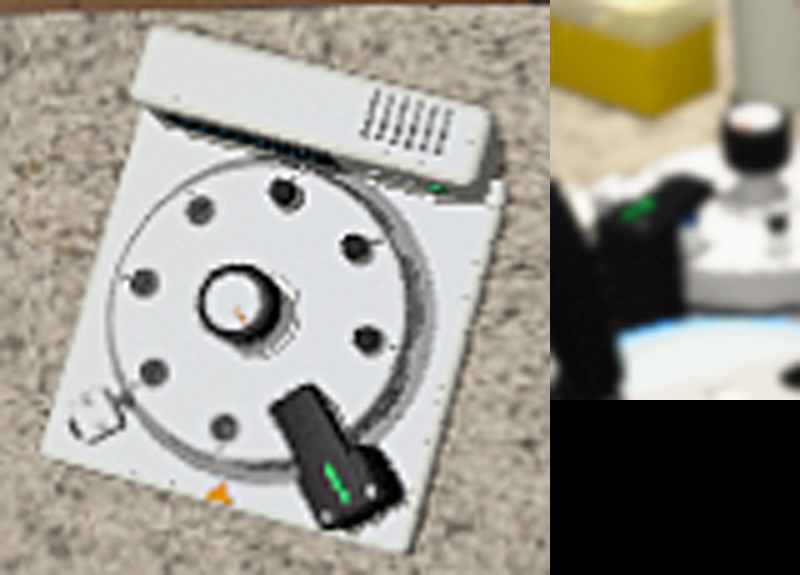

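The carousel turned one click: the knob mark moved from (228,320) to (241,316), the pockets line up again, and blue shows under the bridge at (690,215). I'm handing in.

```bash
python3 -c "
from station import r
print(r.hand_in())"
```

```text
the job is handed in; nothing more can be done
None
```

I pressed the blue-capped vial home at the loading station, turned the carousel one click anticlockwise so it sits under the reading head, and handed the job in at about 32 s; hand-in returned no verdict.

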